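Put the tea things away on the fridge

ROBOT

A 6-joint arm with a two-finger parallel gripper is mounted at the origin on the work surface. World frame = base frame: x ahead of the robot, y to its left, z up, the work surface at z = 0. Lengths are in m, angles in rad, forces in N, time in s.
With the tool pointing down it reaches from about 0.375 to 0.9 m from the base axis. Payload 3.1 kg.
Tool frame: the origin (TCP) lies between the finger pads; the fingertips stand 25 mm ahead of it and the grasp point (between the pads) lies 6 mm ahead of it; x points along the fingers, y is the direction in which the jaws open and shut, and the axes are right-handed (so a half turn about x gives the same grasp; the last joint's range is limited). The gripper opens to 85 mm and grips with 20 to 120 N. Pads are 22 mm wide; open, the fingers measure 114 mm over their backs; the gripper's body (76 mm by 85 mm) begins 54 mm behind the grasp point. The pads swing forward as they close: fully open they stand 13 mm farther back than shut.
Start: joints at [0.972, 0.527, 1.433, -0, 1.181, -0.178], TCP at [0.255, 0.57, 0.256] pointing down, gripper open.
Joint ranges: [-3.08, 3.08], [-0.75, 2.2], [0.22, 2.44], [-1.43, 4.57], [0, 2.65], [-2.85, 2.85]. Speed limits (rad/s): [2.79, 2.79, 3.14, 3.14, 3.14, 3.14].

INTERFACE

Orientations are given as a unit quaternion [x, y, z, w].
In Python, from station import manip, viewer, workorder gives the robot as it stands.
- The arm moves only by the shell command python3 -m crank 'ROWS' [FORCE]. ROWS is JSON, one flat list of numbers, 5 for each row, row after row: the opening, from 0 (shut) to 1 (fully open), then the shift along the world's x, y, z in mm, then the turn about the world's z in rad. A call has 1 to 10 rows; each row is the pose to reach, as a shift and turn from the pose commanded when the call began; what a row does not reach only later rows make up. A row lasts 1/8 s, in which the tool goes at most 62.5 mm and 10.7 degrees, less where a joint would pass 70% of its speed; a pose out of reach is approached as far as the arm can. A call with a gripper value outside its range is refused whole. The fingers move at their own pace and stop on an object; FORCE is the grip in N (left out, the last holds). Time passes only in rows, so rows that repeat a pose let the fingers close. It gives the time, the measured TCP pose, the force and the opening at its end, in the units of the state.
- manip.sense(): the state, without advancing time (a new reading comes with each control period).
- viewer.snapshot(name): name is "side" or "top" or "wrist"; returns a dict with "img" (420x560x3 uint8, red, green, blue), "range_z" (420x560 float32, m along the optical axis (not along the pixel's ray), 0 where there is no reading), "fx", "fy", "cx", "cy" (pixels), "k1" (the pictures are not rectified: a ray, as slopes to the right and down, at radius r is drawn at 1 + k1 r^2 times it, then the intrinsics apply), "origin" and "attitude" of the camera in the world. Camera axes: x right, y down, z forward; pixel columns grow to the right and rows downward; lengths in m; the calibration is good to about 2 mm. A picture is of the moment at which its call begins.
- workorder.sign_off(): hands the job in, once; it reports no verdict.
The state is a dict: "t": time; "q": joint angles; "qd": joint speeds; "tau": joint torques, N m; "tcp_pos": TCP position; "tool_rot": TCP orientation; "force": force on the tool from outside, world axes, zero at the start; "ft_torque": the same for the moment, N m; "finger_gap": opening from 0.0 (shut) to 1.0 (fully open).
Only numpy, scipy, OpenCV 4.12 (cv2) and the standard library are available. Lean on these libraries where they do the work, as an engineer would, in place of code of your own. Each camera call takes 0.05 s, during which the arm holds its last target.

TASK

Put the tea things away: stand every knobbed tea tin upright in the bamboo box and shut the box with its lid, hooking the lid's tongue in under the box's lip at a tilt and swinging the other end down behind the fence until it lies flat. Stand the steel infuser upright in the black dish and set the round cover on the dish so that it sits centred, seated and level. Leave the jar, the shaker and the measuring spoons where they are.

Things in the scene. Friction and masses are not known exactly. Their poses are not given: they have to be found in the camera images.
- box: Open square bamboo box, standing fast. Outside 148 x 148 mm, inside 130 x 130 mm, floor 6 mm thick, plain rim 72 mm above its underside. Origin: centre of its underside, z up. Along the top of its -x side (nearest the robot) an upstand carries a lip that overhangs inward; along its +x side runs a low fence. Upstand and fence are 136 mm apart inside.
- box_slot (a point): Back of the slot under the box's lip: middle of the upstand's inner face at rim height (68 mm from the box's centre to its -x, 72 mm above its underside). Axes as the box. The upstand is 6 mm thick; the slot is 12 mm high from the rim up and 12 mm deep; the lip is 5 mm thick, its top 17 mm above the rim.
- box_fence (a point): Middle of the fence's inner face at rim height (68 mm from the box's centre to its +x). The fence is 6 mm thick and 10 mm high above the rim.
- lid: The box's loose bamboo lid, lying flat, right way up at first. 132 mm long (x), 146 mm wide (y). Origin: middle of its underside, z up. The last 17 mm at -x are a tongue 5 mm thick, level with the underside; the rest is a board 12 mm thick. 0.2 kg. In place its underside rests on the box's rim, tongue under the lip, +x edge behind the fence, 4 mm of play lengthwise.
- lid_c (a point): Centre of the handle bar on the lid: x = +6 mm from the lid's middle, 25 mm above its underside. Axes as the lid. The bar runs along y: 70 mm long, 16 mm thick (x), 26 mm tall from the board's top.
- lid_tongue (a point): Middle of the tongue's tip edge, at the lid's underside (66 mm from the lid's origin to its -x). Axes as the lid. The tongue goes under the lip only with the lid tilted, this end low, by about 5 to 18 degrees; the lid is then swung down.
- dish: Deep round black ceramic dish, standing fast, open on top: 124 mm across, 62 mm high, wall and floor 6 mm. Origin: centre of its underside.
- dish_rim (a point): Centre of the dish's mouth, at the height of its rim (62 mm above its underside).
- cover: The dish's loose round bamboo cover, lying right way up at first. Disc 128 mm across, 8 mm thick, over a locating step 100 mm across and 5 mm deep (the dish is 112 mm wide inside); on top a knob 18 mm across, 26 mm tall. Origin: centre of the step's underside. 0.13 kg. Seated, the step is inside the dish and the disc lies on its rim.
- cover_c (a point): Centre of the cover's knob, 26 mm above the underside of its step (21 mm above the disc's underside).
- infuser_c (a point): Tea infuser: plain steel drum with grooves round it, no knob, 42 mm across and 46 mm high; starts standing. This point is its centre, half-way up. 0.09 kg.
- jar: Bystander: glass jar with a clamp seal, 90 mm across, 137 mm high. Origin: centre of its underside.
- shaker: Bystander: empty steel shaker, 86 mm across, 150 mm high, open on top. Origin: centre of its underside.
- spoons: Bystander: yellow plastic measuring spoons on a ring, lying flat as a fan about 120 mm long. Origin: at the ring.
- tin0_c (a point): Tea tin: plain metal drum 48 mm across and 40 mm high, with a wooden knob 18 mm across and 22 mm tall on top (62 mm in all); starts standing. There are 2 to 4 such tins; missing ones read None. This point is on its axis, 31 mm above its underside. 0.12 kg.
- tin1_c (a point): Tea tin: plain metal drum 48 mm across and 40 mm high, with a wooden knob 18 mm across and 22 mm tall on top (62 mm in all); starts standing. There are 2 to 4 such tins; missing ones read None. This point is on its axis, 31 mm above its underside. 0.12 kg.
- tin2_c (a point): Tea tin: plain metal drum 48 mm across and 40 mm high, with a wooden knob 18 mm across and 22 mm tall on top (62 mm in all); starts standing. There are 2 to 4 such tins; missing ones read None. This point is on its axis, 31 mm above its underside. 0.12 kg.
- tin3_c (a point): Tea tin: plain metal drum 48 mm across and 40 mm high, with a wooden knob 18 mm across and 22 mm tall on top (62 mm in all); starts standing. There are 2 to 4 such tins; missing ones read None. This point is on its axis, 31 mm above its underside. 0.12 kg.
There are look-alikes about, which are no part of the job. Leave any blue or purple look-alike of the part that bears tin0_c alone.

How it is judged:
By the outcome, as a careful person would: the job done as asked, in the order asked, and still so for the second after the job is handed in, with the robot touching nothing.
Of tin0, tin1, tin2, tin3 only 2 to 4 are there at a start; the rules pass over those that are not, and their reading is None.
At some moment in a run one of tin0, tin1, tin2, tin3, infuser may be knocked a few centimetres aside while the robot is not near it.
It also fails if it takes over 210 s, if anything falls off the work surface, if the arm or the gripper's body presses on something with over 40 N, if the wrist force passes 120 N, or if a joint passes its speed limit or range.

## Working session

There is one attempt and no reset: what is moved stays moved. The work goes in short steps, Python scripts to look and compute and a shell command to move; the robot and the scene stay as the last step left them, time stands still between calls to the robot, and variables do not carry over. Pictures are saved under pics/ and viewed, and the job is handed in when it is done.

```bash
ls -la; mkdir -p pics; cat > h.py <<'E'
import numpy as np, cv2
from station import manip, viewer, workorder
from scipy.spatial.transform import Rotation as R
def snap(name,fn=None):
    s=viewer.snapshot(name)
    if fn: cv2.imwrite('pics/'+fn,cv2.cvtColor(s['img'],cv2.COLOR_RGB2BGR))
    np.save('/tmp/'+name+'.npy',s,allow_pickle=True)
    return s
def load(name): return np.load('/tmp/'+name+'.npy',allow_pickle=True).item()
def att(s):
    a=np.array(s['attitude'],float)
    return R.from_quat(a).as_matrix() if a.size==4 else a.reshape(3,3)
def ray(s,u,v):
    K=np.array([[s['fx'],0,s['cx']],[0,s['fy'],s['cy']],[0,0,1.]])
    p=cv2.undistortPoints(np.array([[[u,v]]],float),K,np.array([s['k1'],0,0,0,0.]))[0,0]
    return np.array([p[0],p[1],1.])
def at_z(s,u,v,z):
    d=att(s)@ray(s,u,v);o=np.array(s['origin']);return o+d*(z-o[2])/d[2]
def at_d(s,u,v):
    return np.array(s['origin'])+att(s)@ray(s,u,v)*s['range_z'][int(round(v)),int(round(u))]
def cloud(s):
    K=np.array([[s['fx'],0,s['cx']],[0,s['fy'],s['cy']],[0,0,1.]])
    vv,uu=np.mgrid[0:420,0:560]
    p=cv2.undistortPoints(np.stack([uu,vv],-1).reshape(-1,1,2).astype(float),K,np.array([s['k1'],0,0,0,0.]))[:,0]
    d=np.c_[p,np.ones(len(p))]*s['range_z'].reshape(-1,1)
    w=d@att(s).T+np.array(s['origin']); w[s['range_z'].ravel()<=0]=np.nan
    return w.reshape(420,560,3)
E
python3 - <<'E'
from h import *
for n in ['top','side','wrist']:
    s=snap(n,n+'0.png'); print(n,s['origin'],s['attitude'],s['fx'],s['cx'],s['cy'],s['k1'])
print(manip.sense())
E
```

```text
total 12
drwxr-xr-x  3 agent agent 4096 Dec  7 13:21 .
drwxr-xr-x 23 root  root  4096 Dec  7 13:21 ..
drwxr-xr-x  2 agent agent 4096 Dec  7 13:21 pics
top [0.35436138 0.003492   1.30705356] [-0.69748564  0.71260243 -0.05960648  0.04646089] 531.5618783657936 278.92878726474714 206.92917267790043 -0.20098581099377844
side [ 0.39042441 -0.95707279  0.9098045 ] [ 0.90738225 -0.08200195  0.03161737 -0.41101518] 427.8031137016738 281.1965659089487 206.10763982626236 0.031182507681861343
wrist [0.18700417 0.6018089  0.37193234] [0.82973443 0.53845968 0.07910139 0.12387465] 305.5062270367382 277.2510393033178 204.5648416149225 -0.028707802582682306
{'t': 0.15, 'q': array([ 9.71516996e-01,  5.28255712e-01,  1.43361018e+00,  1.19257769e-05,
        1.18142236e+00, -1.78518890e-01]), 'qd': array([-0.00167245, -0.0042679 , -0.00370967,  0.00167089, -0.00024635,
       -0.00131588]), 'tau': array([ 1.33425645e-03, -4.42745948e+01, -1.78276491e+01, -2.37072500e-04,
        5.62426794e-03, -1.08749344e-05]), 'tcp_pos': array([0.25497135, 0.57006478, 0.2555558 ]), 'tool_rot': array([ 0.14711462,  0.69174653, -0.1482211 ,  0.6912847 ]), 'force': array([ 0.25471764, -0.23283574, -0.2689854 ]), 'ft_torque': array([ 0.00793293, -0.03844908, -0.00328671]), 'finger_gap': 0.9975201153705465}
```

View pics/top0.png

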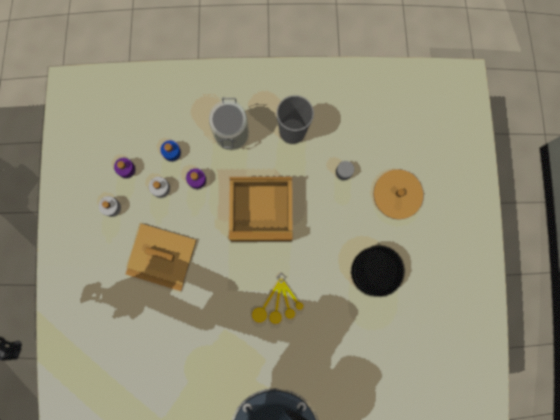

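View pics/side0.png

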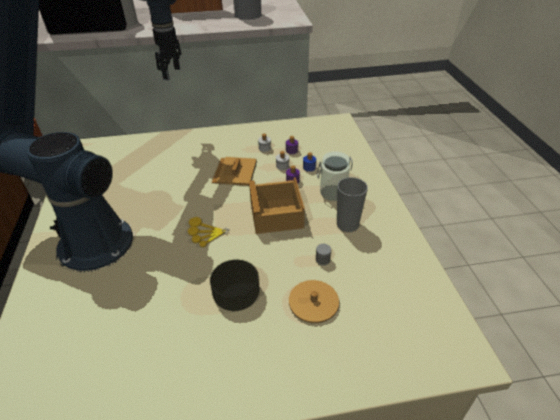

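View pics/wrist0.png

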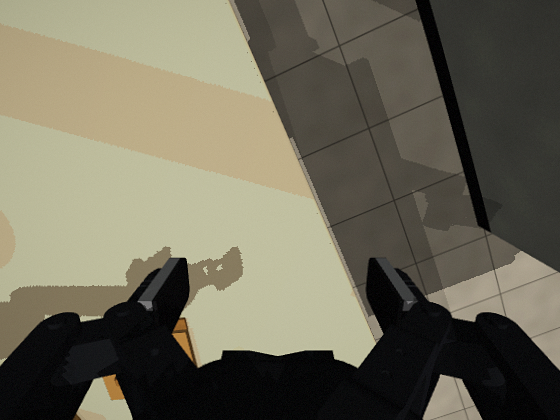

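```bash
python3 - <<'E'
from h import *
s=load('top');im=cv2.cvtColor(s['img'],cv2.COLOR_RGB2BGR)
a=cv2.resize(im[120:300,90:310],None,fx=3.6,fy=3.3,interpolation=cv2.INTER_CUBIC);cv2.imwrite('pics/c1.png',a)
b=cv2.resize(im[140:310,310:440],None,fx=3.5,fy=3.5,interpolation=cv2.INTER_CUBIC);cv2.imwrite('pics/c2.png',b)
w=cloud(s)
for n,u,v in [('tin A',160,185),('tinB',109,204),('inf',345,169),('coverknob',401,191),('cover',385,205),('dish floor',378,270),('lid board',140,245),('box floor',262,205),('table',330,250),('spoon',275,320)]:
    print(n,w[v,u].round(4))
E
```

```text
tin A [0.6021 0.2631 0.0589]
tinB [0.5591 0.3898 0.0545]
inf [ 0.6349 -0.1854  0.0477]
coverknob [ 0.5789 -0.3227  0.0429]
cover [ 0.5493 -0.2873  0.0135]
dish floor [ 0.3888 -0.2633  0.0071]
lid board [0.4622 0.322  0.0104]
box floor [nan nan nan]
table [ 0.4416 -0.1465  0.0022]
spoon [ 0.2747 -0.0072  0.0102]
```

View pics/c1.png

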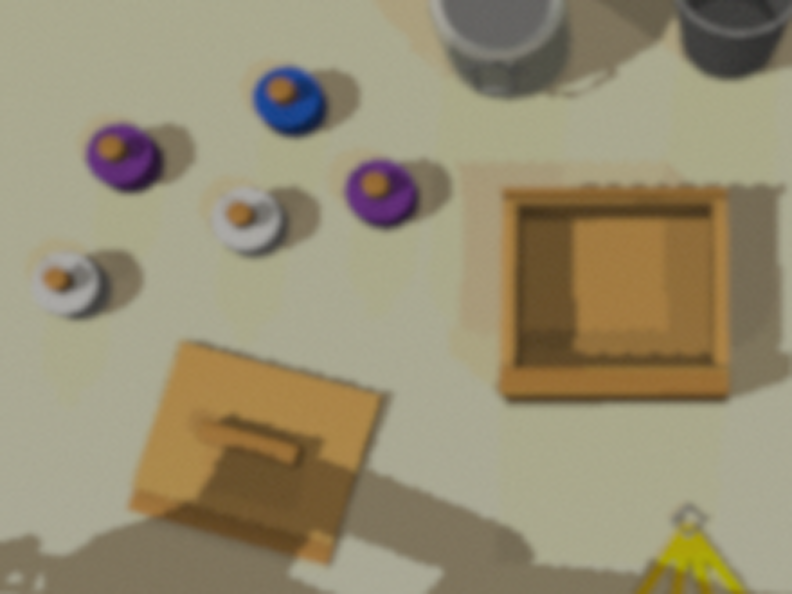

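View pics/c2.png

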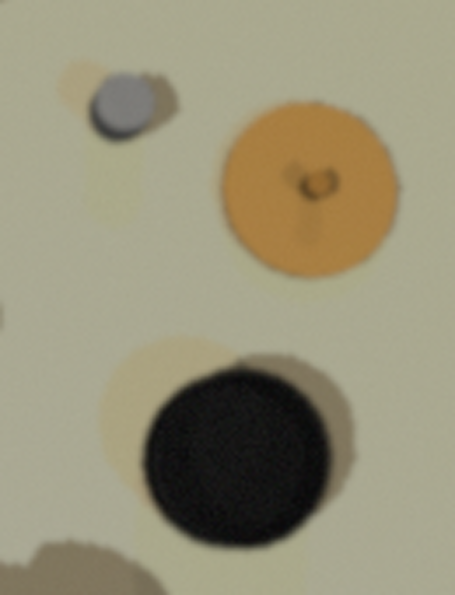

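```bash
python3 - <<'E'
from h import *
s=load('top')
c=lambda x,y:(90+(x+.5)/3.6-.5,120+(y+.5)/3.3-.5)
d=lambda x,y:(310+(x+.5)/3.5-.5,140+(y+.5)/3.5-.5)
for n,x,y,z in [('A',239,213,.062),('B',57,279,.062),('blue',281,91,.062),('pur1',112,148,.062),('pur2',376,185,.062),
 ('fenceL',503,187,.082),('fenceR',727,187,.082),('lipL',500,365,.089),('lipR',728,365,.089),('lipoutL',500,398,.089),('lipoutR',728,398,.089),
 ('lid1',182,342,.012),('lid2',388,393,.012),('lid3',330,563,.005),('lid4',130,508,.005),('barL',194,423,.038),('barR',300,455,.038)]:
    print(n,at_z(s,*c(x,y),z)[:2].round(4))
for n,x,y,z in [('inf',124,102,.046),('knob',320,184,.039),('cover',310,189,.013),('dish',238,458,.062)]:
    print(n,at_z(s,*d(x,y),z)[:2].round(4))
w=cloud(s); im=s['img']
# depth checks
def blob(mask,n):
    p=w[mask]; p=p[~np.isnan(p[:,0])]; print(n,len(p),np.median(p,0).round(4),((p.min(0)+p.max(0))/2).round(4),(p.max(0)-p.min(0)).round(4))
def sel(x,y,r,z0,z1): return (np.hypot(w[...,0]-x,w[...,1]-y)<r)&(w[...,2]>z0)&(w[...,2]<z1)
blob(sel(.635,-.187,.05,.035,.06),'inf');blob(sel(.56,-.31,.09,.007,.025),'cover');blob(sel(.56,-.31,.09,.03,.05),'coverknob');blob(sel(.4,-.26,.09,.05,.075),'dish')
blob(sel(.6,.27,.04,.03,.048),'A');blob(sel(.56,.4,.04,.03,.048),'B')
m=(abs(w[...,0]-.55)<.1)&(abs(w[...,1]-.03)<.1)&(w[...,2]>.06)&(w[...,2]<.1)
blob(m,'box');
m&=w[...,2]>.078;p=w[m][:,:2];print(cv2.minAreaRect((p*1000).astype(np.float32)))
m=sel(.455,.26,.11,.006,.02);blob(m,'lid');print(cv2.minAreaRect((w[m][:,:2]*1000).astype(np.float32)))
m=sel(.455,.26,.06,.028,.05);blob(m,'bar');print(cv2.minAreaRect((w[m][:,:2]*1000).astype(np.float32)))
E
```

```text
A [0.6037 0.2721]
B [0.5576 0.3963]
blue [0.6946 0.2451]
pur1 [0.6547 0.3609]
pur2 [0.6223 0.1799]
fenceL [0.6147 0.0935]
fenceR [ 0.6117 -0.0529]
lipL [0.4864 0.096 ]
lipR [ 0.4834 -0.0499]
lipoutL [0.4633 0.0963]
lipoutR [ 0.4603 -0.0493]
lid1 [0.516  0.3217]
lid2 [0.4753 0.1785]
lid3 [0.3502 0.22  ]
lid4 [0.3922 0.359 ]
barL [0.4529 0.3064]
barR [0.4286 0.2343]
inf [ 0.6358 -0.1858]
knob [ 0.5765 -0.3236]
cover [ 0.5775 -0.3228]
dish [ 0.3862 -0.2512]
inf 240 [ 0.6344 -0.1855  0.0463] [ 0.6353 -0.1857  0.0453] [0.0416 0.0404 0.0207]
cover 1870 [ 0.5762 -0.3209  0.0137] [ 0.5575 -0.3077  0.0151] [0.1673 0.156  0.0162]
coverknob 48 [ 0.576  -0.3211  0.0382] [ 0.5762 -0.3224  0.0375] [0.0171 0.0179 0.0147]
dish 481 [ 0.3846 -0.2587  0.0614] [ 0.3863 -0.2556  0.0598] [0.1214 0.1251 0.0195]
A 256 [0.6003 0.2696 0.0399] [0.6028 0.273  0.0387] [0.0468 0.0474 0.0167]
B 250 [0.5557 0.393  0.04  ] [0.5582 0.3969 0.039 ] [0.0465 0.0475 0.0175]
box 1307 [0.5121 0.0214 0.0808] [0.5403 0.0221 0.0788] [0.1511 0.1479 0.0355]
((540.0451049804688, 21.97010040283203), (143.67042541503906, 149.63832092285156), 88.59527587890625)
lid 2717 [0.4371 0.2684 0.0121] [0.4469 0.2607 0.013 ] [0.1966 0.2003 0.0139]
((448.642578125, 260.8555908203125), (197.55966186523438, 198.1964111328125), 87.3878402709961)
bar 199 [0.4376 0.2702 0.0382] [0.4378 0.271  0.0364] [0.034  0.0693 0.0156]
((437.935302734375, 270.013427734375), (71.85315704345703, 16.153005599975586), 73.46865844726562)
```

```bash
python3 - <<'E'
from h import *
st=manip.sense();M=R.from_quat(st['tool_rot']).as_matrix();print(M.round(3));y=M[:,1];print('jaw ang',np.degrees(np.arctan2(y[1],y[0])), 'q1',st['q'])
E
```

```text
[[-0.001  0.408  0.913]
 [-0.001  0.913 -0.408]
 [-1.    -0.002 -0.   ]]
jaw ang 65.89195752889036 q1 [ 9.71516996e-01  5.28255712e-01  1.43361018e+00  1.19257769e-05
  1.18142236e+00 -1.78518890e-01]
```

```bash
python3 -m crank '[0.6,348,-298,-60,0.40, 0.6,348,-298,-60,0.40, 0.6,348,-298,-60,0.40, 0.6,348,-298,-60,0.40, 0.6,348,-298,-60,0.40, 0.6,348,-298,-60,0.40, 0.6,348,-298,-60,0.40, 0.6,348,-298,-60,0.40, 0.6,348,-298,-60,0.40, 0.6,348,-298,-60,0.40]' 40
python3 - <<'E'
from h import *
s=snap('wrist','w1.png')
st=manip.sense();M=R.from_quat(st['tool_rot']).as_matrix();y=M[:,1];print('jaw ang',np.degrees(np.arctan2(y[1],y[0])),st['tcp_pos'], s['origin'])
w=cloud(s);print(w[300,280],w[200,280])
E
```

```text
t: 1.4
tcp_pos: [0.6023, 0.2728, 0.1959]
tool_rot: [0.007, 0.708, -0.007, 0.706]
force: [-0.6, 1.2, -0.1]
finger_gap: 0.604
jaw ang 88.86695380739434 [0.60204165 0.27327799 0.19613086] [0.52801004 0.27562923 0.31251458]
[ 0.74125424  0.27464074 -0.00106399] [0.60006397 0.27653495 0.06075056]
```

View pics/w1.png

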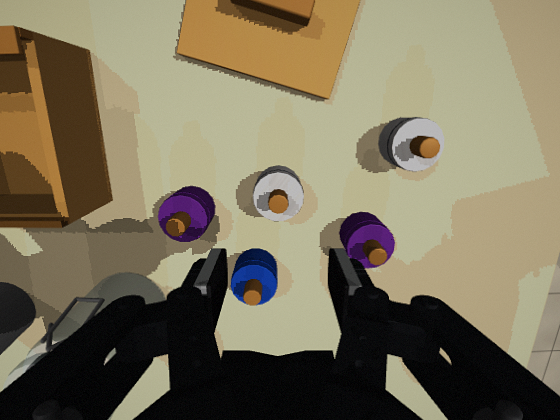

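```bash
python3 - <<'E'
from h import *
s=load('wrist')
for u,v in [(278,203),(424,147)]: print(at_z(s,u,v,.062),at_d(s,u,v))
w=cloud(s)
for c in [(.602,.273),(.558,.396)]:
    m=(np.hypot(w[...,0]-c[0],w[...,1]-c[1])<.03)&(w[...,2]>.057)&(w[...,2]<.068);p=w[m];print(len(p),(p.min(0)+p.max(0))/2,p.mean(0),p.max(0)-p.min(0))
E
```

```text
[0.60234079 0.2747742  0.062     ] [0.60280209 0.27476889 0.0604453 ]
[0.55700736 0.3948676  0.062     ] [0.55715936 0.39549264 0.06068681]
321 [0.60327727 0.27475151 0.06028745] [0.60281944 0.27488314 0.06053085] [0.01705096 0.01736558 0.00650654]
347 [0.55758064 0.40011729 0.05971276] [0.55753946 0.39936008 0.06054857] [0.01629397 0.01744087 0.00538951]
```

```bash
python3 -m crank '[0.6,1,2,-50,0, 0.6,1,2,-100,0, 0.6,1,2,-128,0, 0.6,1,2,-128,0, 0,1,2,-128,0, 0,1,2,-128,0, 0,1,2,-128,0, 0,1,2,-128,0, 0,1,2,-128,0, 0,1,2,-128,0]' 40
```

```text
t: 2.7
tcp_pos: [0.6055, 0.2748, 0.0702]
tool_rot: [0.008, 0.706, -0.007, 0.708]
force: [0.1, 0.2, 7.4]
finger_gap: 0.192
```

```bash
python3 -m crank '[0,0,0,40,0, 0,0,0,100,0, 0,0,-40,115,0, 0,-18,-100,115,0, 0,-30,-160,115,0, 0,-36,-210,115,0, 0,-36,-252,115,0, 0,-36,-252,115,0, 0,-36,-252,115,0]' 40
python3 - <<'E'
from h import *
s=snap('wrist','w2.png');s=snap('side','s2.png')
cv2.imwrite('pics/s2c.png',cv2.resize(cv2.cvtColor(s['img'][130:250,220:380],cv2.COLOR_RGB2BGR),None,fx=4,fy=4,interpolation=cv2.INTER_CUBIC))
print(manip.sense()['tcp_pos'],manip.sense()['finger_gap'])
E
```

```text
t: 3.82
tcp_pos: [0.568, 0.0226, 0.1832]
tool_rot: [0.008, 0.707, -0.007, 0.707]
force: [-0.3, 0.0, -1.2]
finger_gap: 0.188
[0.56799478 0.02354759 0.18321388] 0.18985151861879426
```

View pics/w2.png

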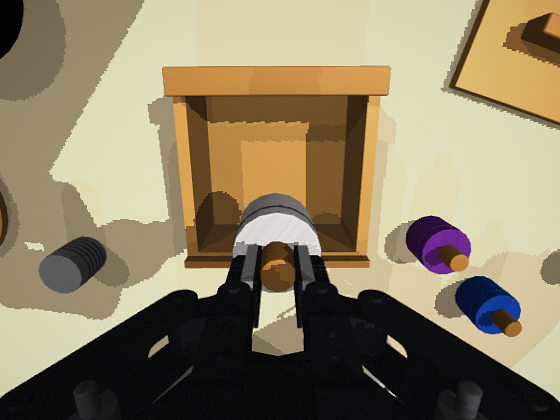

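View pics/s2c.png

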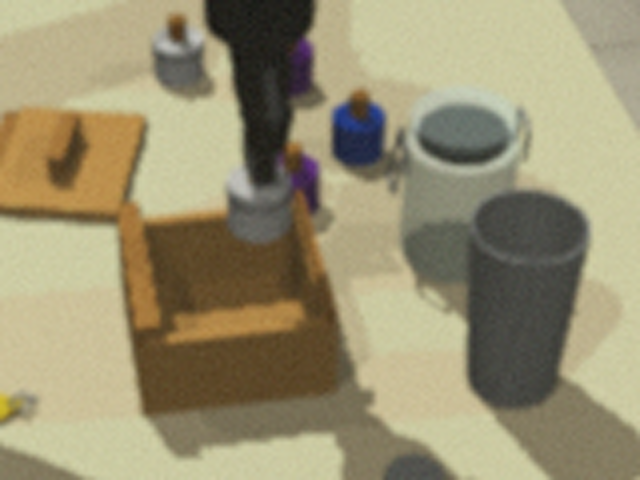

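```bash
python3 - <<'E'
from h import *
s=load('wrist');w=cloud(s)
for n,u,v,z in [('lipTL',163,67,.089),('lipTR',390,66,.089),('lipBL',165,95,.089),('lipBR',388,94,.089),('fL',186,256,.082),('fR',369,254,.082)]:
    print(n,at_z(s,u,v,z).round(4),at_d(s,u,v).round(4))
m=(w[...,2]>.084)&(w[...,2]<.094)&(abs(w[...,1]-.02)<.09)&(w[...,0]<.5)
p=w[m];print(len(p),p.mean(0),cv2.minAreaRect((p[:,:2]*1000).astype(np.float32)))
m=(w[...,2]>.077)&(w[...,2]<.086)&(abs(w[...,1]-.02)<.09)&(w[...,0]>.59)&(w[...,0]<.63)
p=w[m];print(len(p),p.mean(0),cv2.minAreaRect((p[:,:2]*1000).astype(np.float32)))
E
```

```text
lipTL [ 0.464 -0.047  0.089] [ 0.4637 -0.0477  0.0868]
lipTR [0.4664 0.0982 0.089 ] [0.4662 0.0987 0.0875]
lipBL [ 0.481  -0.0477  0.089 ] [ 0.4809 -0.0484  0.0869]
lipBR [0.4834 0.0982 0.089 ] [ 0.479   0.1294 -0.0014]
fL [ 0.6004 -0.0485  0.082 ] [ 0.641  -0.0767 -0.0007]
fR [0.6017 0.0955 0.082 ] [ 6.424e-01  1.218e-01 -1.000e-04]
6734 [0.47362266 0.02495444 0.08787045] ((473.8012390136719, 25.24979019165039), (148.37599182128906, 18.602962493896484), 88.79389953613281)
811 [0.60878093 0.02303582 0.08040974] ((609.237060546875, 22.425220489501953), (147.70175170898438, 7.334439277648926), 88.87699890136719)
```

```bash
python3 -m crank '[0,0,1,-40,0, 0,0,1,-80,0, 0,0,1,-103,0, 0,0,1,-106,0, 0,0,1,-106,0, 0.5,0,1,-106,0, 0.5,0,1,-106,0, 0.5,0,1,-60,0, 0.5,0,1,0,0, 0.5,0,1,0,0]' 40
python3 - <<'E'
from h import *
s=snap('wrist','w3.png');s=snap('top','t3.png')
print(manip.sense()['tcp_pos'],manip.sense()['finger_gap'])
E
```

```text
t: 5.18
tcp_pos: [0.5718, 0.023, 0.1889]
tool_rot: [0.007, 0.703, -0.008, 0.711]
force: [0.2, 0.2, -0.7]
finger_gap: 0.503
[0.56844977 0.02344741 0.18453247] 0.49863603665121103
```

View pics/w3.png

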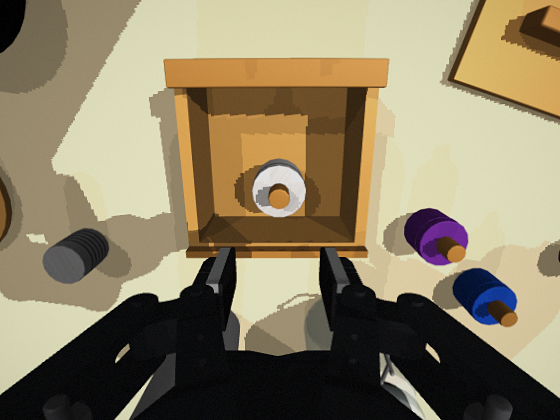

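View pics/t3.png

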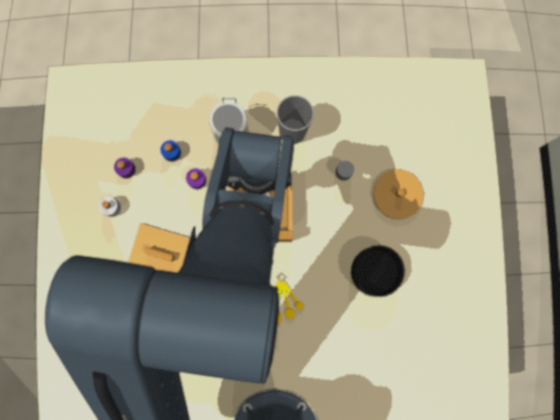

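```bash
python3 -m crank '[0.5,0,60,0,0, 0.5,0,120,0,0, 0.5,-5,180,0,0, 0.5,-10,240,0,0, 0.5,-10,300,0,0, 0.5,-10,350,0,0, 0.5,-10,374,0,0, 0.5,-10,374,0,0, 0.5,-10,374,0,0]' 40
python3 - <<'E'
from h import *
s=snap('wrist','w4.png');w=cloud(s)
c=(.558,.397)
m=(np.hypot(w[...,0]-c[0],w[...,1]-c[1])<.03)&(w[...,2]>.057)&(w[...,2]<.068);p=w[m];print(len(p),(p.min(0)+p.max(0))/2,p.mean(0),p.max(0)-p.min(0))
print(manip.sense()['tcp_pos'],manip.sense()['finger_gap'])
E
```

```text
t: 6.4
tcp_pos: [0.5575, 0.3961, 0.1818]
tool_rot: [0.007, 0.708, -0.008, 0.706]
force: [0.6, -0.0, 0.4]
finger_gap: 0.499
357 [0.55732392 0.4002778  0.06005475] [0.55710198 0.40045286 0.06054132] [0.01708462 0.01650565 0.00577529]
[0.55788268 0.39584278 0.18222054] 0.49999756677710333
```

View pics/w4.png

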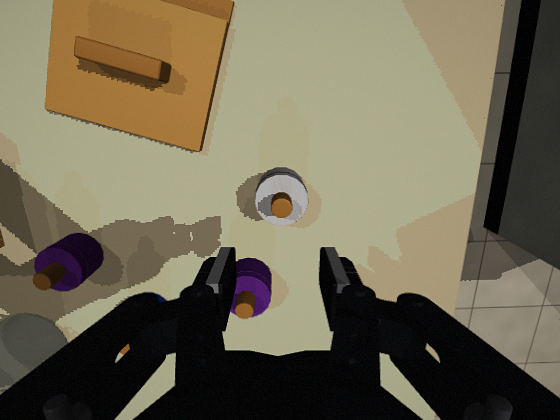

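```bash
python3 -m crank '[0.5,0,3,-50,0, 0.5,0,3,-100,0, 0.5,0,3,-114,0, 0.5,0,3,-114,0, 0,0,3,-114,0, 0,0,3,-114,0, 0,0,3,-114,0, 0,0,3,-114,0, 0,0,3,-114,0]' 40
python3 -m crank '[0,0,0,40,0, 0,0,0,100,0, 0,0,-40,115,0, 0,-20,-100,115,0, 0,-40,-160,115,0, 0,-49,-220,115,0, 0,-49,-280,115,0, 0,-49,-340,115,0, 0,-49,-376,115,0, 0,-49,-376,115,0]' 40
python3 - <<'E'
from h import *
s=snap('wrist','w5.png')
print(manip.sense()['tcp_pos'],manip.sense()['finger_gap'])
E
```

```text
t: 7.58
tcp_pos: [0.5598, 0.401, 0.0717]
tool_rot: [0.008, 0.706, -0.007, 0.708]
force: [-0.9, -1.7, 6.5]
finger_gap: 0.192
t: 8.82
tcp_pos: [0.5095, 0.0222, 0.1846]
tool_rot: [0.009, 0.707, -0.009, 0.707]
force: [0.3, 0.2, -1.0]
finger_gap: 0.191
[0.50921228 0.0236054  0.18452042] 0.18874604739246656
```

View pics/w5.png

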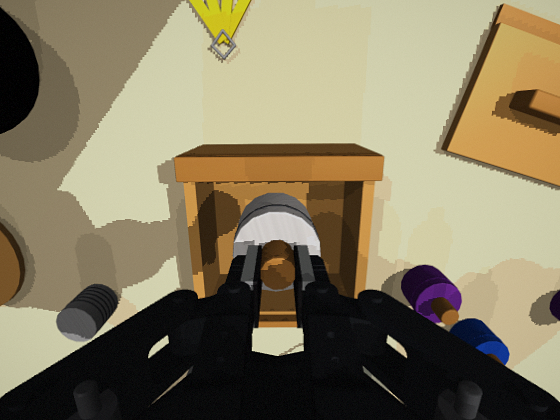

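```bash
python3 -m crank '[0,2,0,-40,0, 0,2,0,-80,0, 0,2,0,-103,0, 0,2,0,-106,0, 0,2,0,-106,0, 0.5,2,0,-106,0, 0.5,2,0,-106,0, 0.5,2,0,-60,0, 0.5,2,0,0,0, 0.5,2,0,0,0]' 40
python3 - <<'E'
from h import *
s=snap('wrist','w6.png')
print(manip.sense()['tcp_pos'],manip.sense()['finger_gap'])
E
```

```text
t: 10.12
tcp_pos: [0.5145, 0.024, 0.1892]
tool_rot: [0.007, 0.703, -0.008, 0.711]
force: [0.9, 0.9, -0.0]
finger_gap: 0.499
[0.51268632 0.02426051 0.1869341 ] 0.49957134549091836
```

View pics/w6.png

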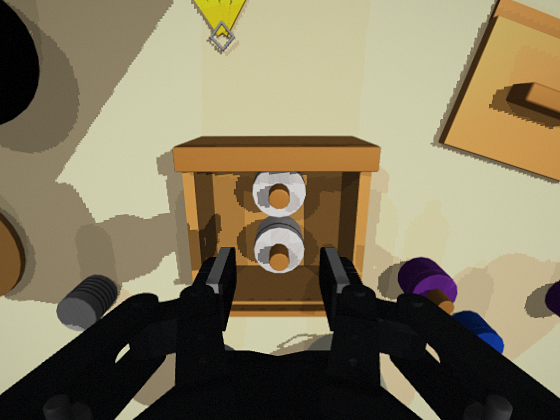

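```bash
python3 -m crank '[1,0,60,0,-0.13, 1,-20,120,0,-0.268, 1,-50,180,0,-0.268, 1,-73,230,0,-0.268, 1,-73,247,-20,-0.268, 1,-73,247,-60,-0.268, 1,-73,247,-60,-0.268, 1,-73,247,-60,-0.268]' 40
python3 - <<'E'
from h import *
s=snap('wrist','w7.png');w=cloud(s)
m=(np.hypot(w[...,0]-.438,w[...,1]-.27)<.06)&(w[...,2]>.032)&(w[...,2]<.043);p=w[m]
# keep bar only
p=p[np.abs(p[:,2]-.038)<.004];print(len(p),p.mean(0),cv2.minAreaRect((p[:,:2]*1000).astype(np.float32)))
st=manip.sense();M=R.from_quat(st['tool_rot']).as_matrix();y=M[:,1];print('jaw ang',np.degrees(np.arctan2(y[1],y[0])),st['tcp_pos'],st['finger_gap'])
E
```

```text
t: 11.18
tcp_pos: [0.4381, 0.2711, 0.1242]
tool_rot: [0.102, 0.7, -0.102, 0.699]
force: [-0.5, 0.2, 0.3]
finger_gap: 0.999
2079 [0.43697951 0.27254803 0.03663977] ((437.6955261230469, 272.7041931152344), (69.56764221191406, 16.469667434692383), 72.67879486083984)
jaw ang 73.41279945500385 [0.43875106 0.27127104 0.12488365] 0.9996978819884091
```

View pics/w7.png

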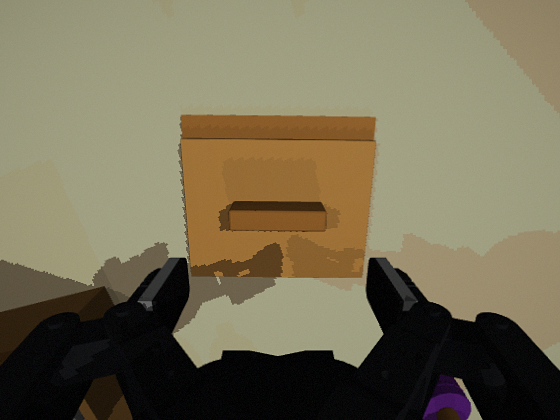

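```bash
python3 -m crank '[1,-1,1.5,-40,-0.01, 1,-1,1.5,-70,-0.01, 1,-1,1.5,-82,-0.01, 1,-1,1.5,-82,-0.01, 1,-1,1.5,-82,-0.01]' 25
python3 - <<'E'
from h import *
s=snap('side','s8.png')
cv2.imwrite('pics/s8c.png',cv2.resize(cv2.cvtColor(s['img'][110:230,160:320],cv2.COLOR_RGB2BGR),None,fx=4,fy=4,interpolation=cv2.INTER_CUBIC))
s=snap('wrist','w8.png')
E
```

```text
t: 11.85
tcp_pos: [0.4382, 0.2732, 0.0435]
tool_rot: [0.106, 0.698, -0.105, 0.7]
force: [0.3, -0.2, 0.6]
finger_gap: 0.997
```

View pics/s8c.png

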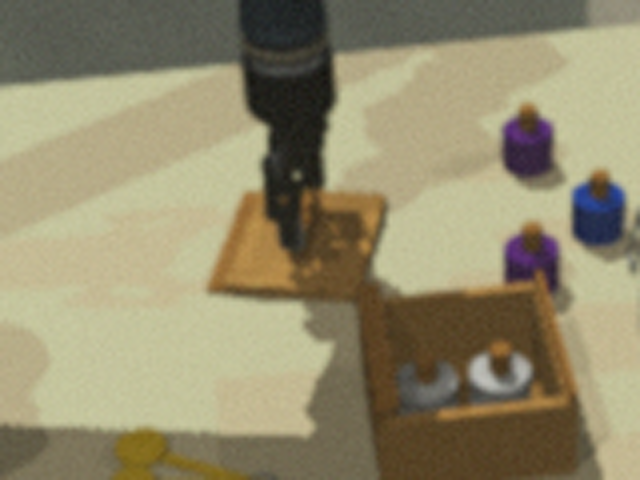

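View pics/w8.png

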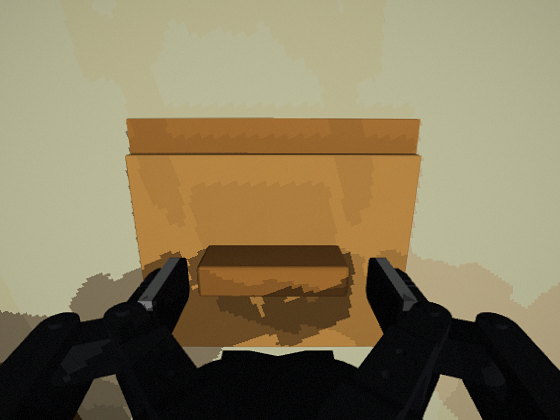

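```bash
python3 -m crank '[1,0,0,-4,0, 1,0,0,-8,0, 1,0,0,-8,0, 1,0,0,-8,0, 0.7,0,0,-8,0, 0.7,0,0,-8,0, 0.7,0,0,-8,0, 0.7,0,0,-8,0]' 25
python3 - <<'E'
from h import *
print(manip.sense()['force'],manip.sense()['finger_gap'])
s=snap('wrist','w9.png')
E
```

```text
t: 12.95
tcp_pos: [0.4372, 0.2729, 0.0344]
tool_rot: [0.105, 0.699, -0.105, 0.699]
force: [-0.1, -0.5, 2.9]
finger_gap: 0.815
[-0.14720196 -0.49330694  2.85235986] 0.8149797141462702
```

View pics/w9.png

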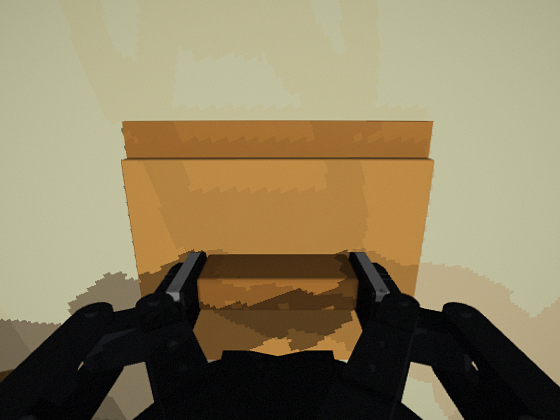

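```bash
python3 -m crank '[0.5,0,0,10,0, 0.5,0,0,50,0, 0.5,0,0,110,0, 0.5,20,-40,130,0.1, 0.5,50,-90,130,0.2, 0.5,80,-140,130,0.28, 0.5,110,-190,130,0.28, 0.5,123,-235,130,0.28, 0.5,123,-250,130,0.28, 0.5,123,-250,130,0.28]' 25
python3 - <<'E'
from h import *
s=snap('side','s10.png')
cv2.imwrite('pics/s10c.png',cv2.resize(cv2.cvtColor(s['img'][110:250,200:360],cv2.COLOR_RGB2BGR),None,fx=4,fy=4,interpolation=cv2.INTER_CUBIC))
s=snap('wrist','w10.png')
st=manip.sense();M=R.from_quat(st['tool_rot']).as_matrix();y=M[:,1];print('jaw ang',np.degrees(np.arctan2(y[1],y[0])),st['tcp_pos'],st['finger_gap'],st['force'])
E
```

```text
t: 14.25
tcp_pos: [0.5595, 0.0225, 0.1642]
tool_rot: [0.008, 0.708, -0.007, 0.707]
force: [0.2, 1.1, -1.4]
finger_gap: 0.815
jaw ang 88.95764903323867 [0.55922168 0.02418477 0.16424775] 0.8120124814222243 [ 0.48588907 -0.36829309 -1.87886898]
```

View pics/s10c.png

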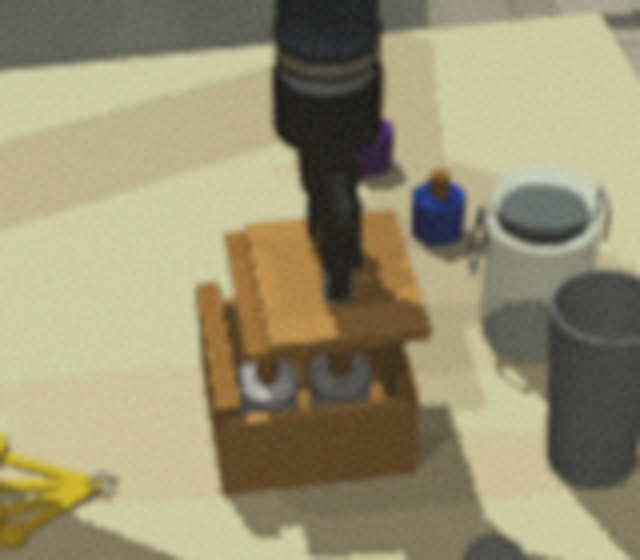

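View pics/w10.png

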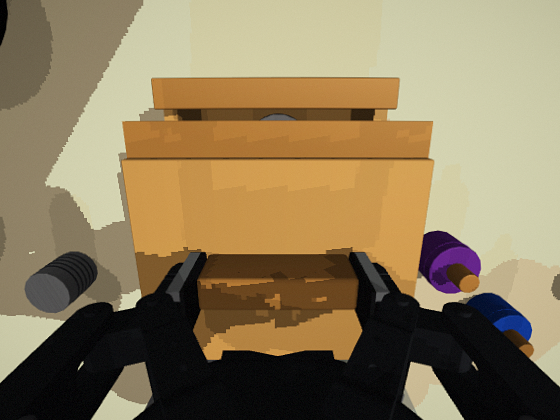

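```bash
cat >> h.py <<'E'
def lidfit(s,hi=True):
    w=cloud(s)
    # board region in the image rows between tongue step and bar
    p=w[165:245,150:410].reshape(-1,3);p=p[~np.isnan(p[:,0])]
    med=np.median(p,0);p=p[np.abs(p[:,2]-med[2])<.02]
    A=np.c_[p[:,0]-.5385,p[:,1]-.0235,np.ones(len(p))];c=np.linalg.lstsq(A,p[:,2],rcond=None)[0]
    print('board plane: tilt deg (tongue low +)',np.degrees(np.arctan(c[0])).round(2),'roll',np.degrees(np.arctan(c[1])).round(2),'z@centre',c[2].round(4))
    return c
E
python3 - <<'E'
from h import *
s=load('wrist');lidfit(s)
for n,u,v,z in [('lipL',153,108,.089),('lipR',398,108,.089),('tonL',122,121,.135),('tonR',433,121,.135)]: print(n,at_z(s,u,v,z),at_d(s,u,v+4))
E
```

```text
board plane: tilt deg (tongue low +) -0.04 roll 0.06 z@centre 0.1406
lipL [ 0.4807227  -0.04848736  0.089     ] [ 0.48216014 -0.08400543 -0.00107234]
lipR [0.48346858 0.09918409 0.089     ] [4.86204529e-01 1.33280331e-01 1.83433811e-04]
tonL [ 0.48711111 -0.04586147  0.135     ] [ 0.48897343 -0.0472589   0.13276112]
tonR [0.48978512 0.09863367 0.135     ] [ 0.49784627  0.16667798 -0.00111882]
```

```bash
python3 -m crank '[0.5,0,0,-25,0, 0.5,0,0,-42,0, 0.5,0,0,-48,0, 0.5,0,0,-50,0, 0.5,0,0,-52,0, 0.5,0,0,-52,0]' 25
python3 - <<'E'
from h import *
s=snap('side','s11.png')
cv2.imwrite('pics/s11c.png',cv2.resize(cv2.cvtColor(s['img'][130:250,220:360],cv2.COLOR_RGB2BGR),None,fx=5,fy=5,interpolation=cv2.INTER_CUBIC))
s=snap('wrist','w11.png');lidfit(s)
st=manip.sense();print(st['tcp_pos'],st['finger_gap'],st['force'],st['ft_torque'])
E
```

```text
t: 15.1
tcp_pos: [0.5587, 0.024, 0.1132]
tool_rot: [0.007, 0.708, -0.006, 0.706]
force: [-3.4, 1.2, 5.2]
finger_gap: 0.813
board plane: tilt deg (tongue low +) 3.49 roll -0.07 z@centre 0.0886
[0.55931419 0.02377649 0.11322346] 0.8071657181049108 [-3.62935373  2.47427464  4.79542951] [0.22496054 0.43557861 0.0622285 ]
```

View pics/s11c.png

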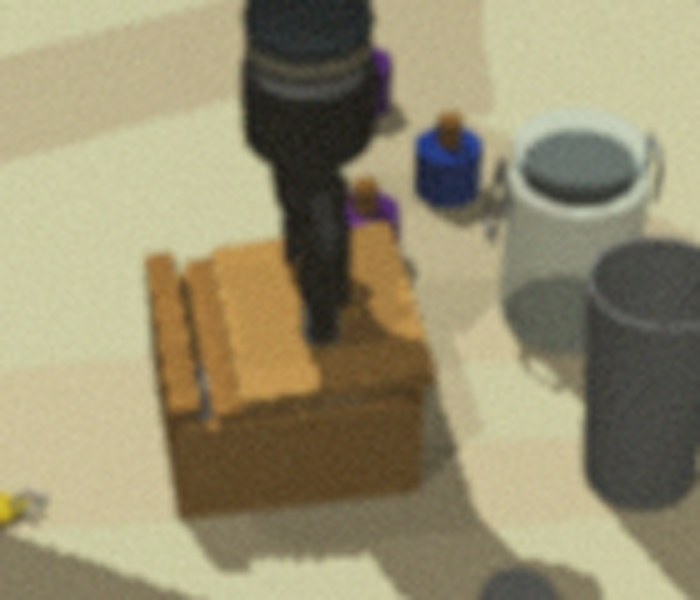

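View pics/w11.png

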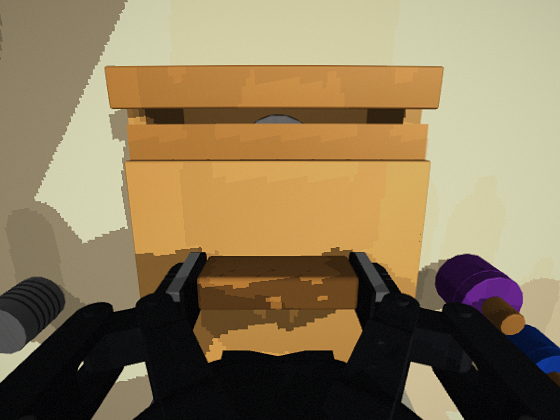

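```bash
python3 -m crank '[0.5,0,0,12,0, 0.5,13,0,14,0, 0.5,26,0,14,0, 0.5,26,0,7,0, 0.5,26,0,4,0, 0.5,26,0,2,0, 0.5,26,0,0,0, 0.5,26,0,0,0]' 25
python3 - <<'E'
from h import *
s=snap('wrist','w12.png');lidfit(s)
st=manip.sense();print(st['tcp_pos'],st['finger_gap'],st['force'],st['ft_torque'])
E
```

```text
t: 16.2
tcp_pos: [0.5852, 0.0231, 0.1146]
tool_rot: [0.007, 0.707, -0.007, 0.707]
force: [-5.8, -0.4, 16.0]
finger_gap: 0.814
board plane: tilt deg (tongue low +) 3.77 roll -0.09 z@centre 0.0882
[0.58523685 0.02305599 0.11464967] 0.8128976189129294 [-6.30062341  0.2444625  16.61404292] [ 0.14286442  0.70476419 -0.00848816]
```

View pics/w12.png

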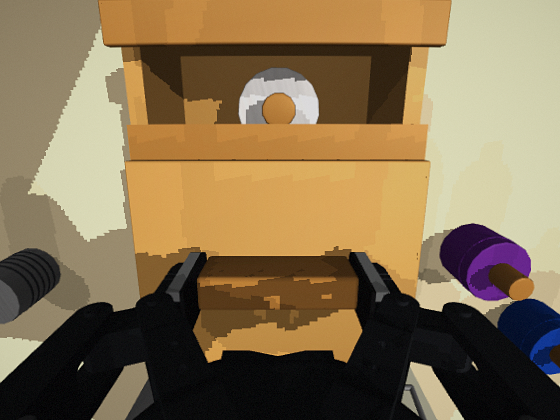

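```bash
python3 -m crank '[0.5,0,0,-2,0, 0.5,0,0,-4,0, 0.5,0,0,-5,0, 0.5,0,0,-5,0]' 20
python3 - <<'E'
from h import *
s=snap('wrist','w13.png');lidfit(s)
st=manip.sense();print(st['tcp_pos'],st['finger_gap'],st['force'],st['ft_torque'])
E
```

```text
t: 16.75
tcp_pos: [0.5844, 0.0231, 0.1128]
tool_rot: [0.006, 0.708, -0.007, 0.706]
force: [-13.2, 0.2, 37.3]
finger_gap: 0.806
board plane: tilt deg (tongue low +) 6.34 roll -0.13 z@centre 0.0852
[0.58439263 0.02307988 0.11283426] 0.8156010310565528 [-12.83879175  -0.28832454  37.51150212] [ 0.11138262  1.69339696 -0.04783293]
```

```bash
python3 -m crank '[0.5,0,0,4,0, 0.5,0,0,8,0, 0.5,0,0,8,0, 0.5,-10,0,8,0, 0.5,-10,0,8,0]' 25
python3 - <<'E'
from h import *
s=snap('wrist','w14.png');lidfit(s);w=cloud(s)
st=manip.sense();print(st['tcp_pos'],st['finger_gap'],st['force'],st['ft_torque'])
for u in (200,280,360):
  print([ (v,w[v,u].round(4).tolist()) for v in range(118,132,3)])
print([ (v,w[v,280].round(4).tolist()) for v in range(40,80,8)])
E
```

```text
t: 17.42
tcp_pos: [0.5744, 0.0232, 0.1144]
tool_rot: [0.007, 0.708, -0.006, 0.706]
force: [-0.6, 0.4, -1.7]
finger_gap: 0.815
board plane: tilt deg (tongue low +) 5.82 roll -0.07 z@centre 0.088
[0.5753042  0.02308748 0.11466469] 0.8090439758035888 [ 1.09207949 -1.0158935  -1.80620423] [-0.02654038 -0.03403351  0.00676036]
[(118, [0.5026, -0.0293, 0.0051]), (121, [0.5047, -0.0295, 0.0053]), (124, [0.5068, -0.0297, 0.0048]), (127, [0.5061, -0.0116, 0.079]), (130, [0.5076, -0.0121, 0.0777])]
[(118, [0.5028, 0.0273, 0.0671]), (121, [0.5043, 0.0273, 0.0679]), (124, [0.5058, 0.0272, 0.0678]), (127, [0.507, 0.0271, 0.0761]), (130, [0.5083, 0.0271, 0.0782])]
[(118, [0.5047, 0.0851, 0.0047]), (121, [0.5068, 0.0854, 0.0039]), (124, [0.5089, 0.0855, 0.0041]), (127, [0.5075, 0.0661, 0.0782]), (130, [0.5089, 0.0661, 0.0787])]
[(40, [0.4705, 0.0276, 0.088]), (48, [0.4734, 0.0276, 0.0871]), (56, [0.4767, 0.0275, 0.0882]), (64, [0.4799, 0.0275, 0.0878]), (72, [0.4829, 0.0274, 0.0859])]
```

View pics/w14.png

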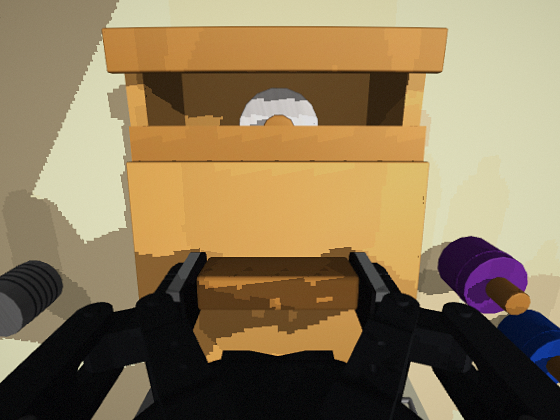

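```bash
python3 -m crank '[0.5,-8,0,0,0, 0.5,-16,0,0,0, 0.5,-22,0,0,0, 0.5,-28,0,0,0, 0.5,-32,0,0,0, 0.5,-34,0,0,0, 0.5,-34,0,0,0, 0.5,-34,0,0,0]' 25
python3 - <<'E'
from h import *
s=snap('wrist','w15.png');lidfit(s);w=cloud(s)
st=manip.sense();print(st['tcp_pos'],st['finger_gap'],st['force'],st['ft_torque'])
s=snap('side','s15.png')
cv2.imwrite('pics/s15c.png',cv2.resize(cv2.cvtColor(s['img'][130:250,220:360],cv2.COLOR_RGB2BGR),None,fx=5,fy=5,interpolation=cv2.INTER_CUBIC))
E
```

```text
t: 18.48
tcp_pos: [0.5426, 0.0229, 0.1154]
tool_rot: [0.007, 0.707, -0.007, 0.707]
force: [0.6, -0.6, -1.6]
finger_gap: 0.815
board plane: tilt deg (tongue low +) 6.01 roll -0.12 z@centre 0.0922
[0.54254861 0.02293203 0.11532771] 0.8108426363294978 [-0.46860435 -0.91386064 -1.61095021] [ 0.01946089 -0.01021539  0.00595467]
```

View pics/w15.png

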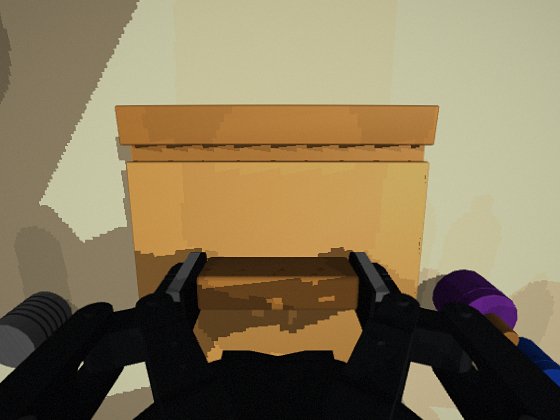

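View pics/s15c.png

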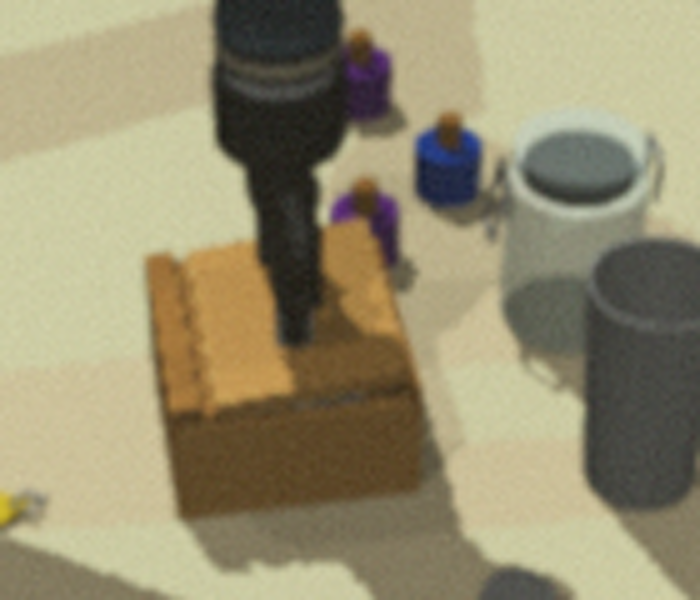

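```bash
python3 -m crank '[0.5,0,0,-2,0, 0.5,0.5,0,-4,0, 0.5,1,0,-6,0, 0.5,1.5,0,-8,0, 0.5,2,0,-10,0, 0.5,2,0,-12,0, 0.5,2,0,-12,0]' 25
python3 - <<'E'
from h import *
s=snap('wrist','w16.png');lidfit(s);w=cloud(s)
st=manip.sense();print(st['tcp_pos'],st['finger_gap'],st['force'],st['ft_torque'])
s=snap('side','s16.png')
cv2.imwrite('pics/s16c.png',cv2.resize(cv2.cvtColor(s['img'][130:250,220:360],cv2.COLOR_RGB2BGR),None,fx=5,fy=5,interpolation=cv2.INTER_CUBIC))
E
```

```text
t: 19.45
tcp_pos: [0.546, 0.0228, 0.1051]
tool_rot: [0.007, 0.706, -0.007, 0.709]
force: [1.2, 0.1, 14.1]
finger_gap: 0.81
board plane: tilt deg (tongue low +) -0.01 roll -0.02 z@centre 0.0829
[0.54601363 0.02282858 0.10512296] 0.8154079237494337 [ 2.24126696  0.67244182 14.75523671] [0.23857468 0.08062284 0.00970912]
```

View pics/s16c.png

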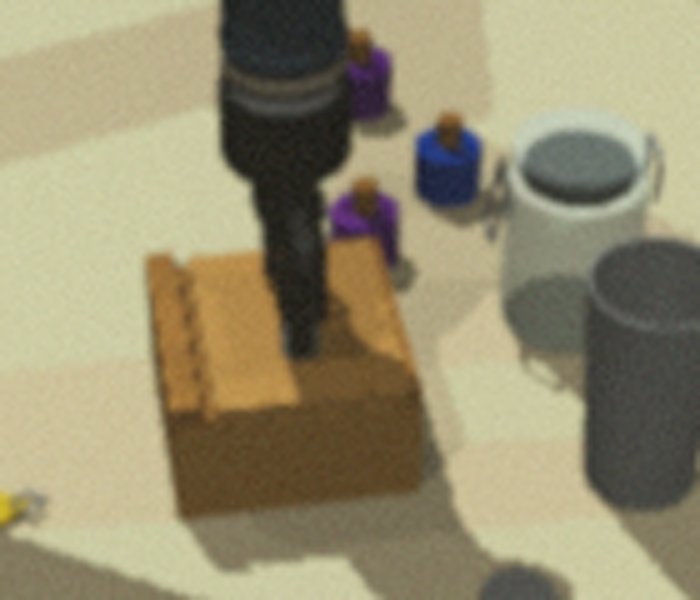

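```bash
python3 -m crank '[0.5,-1,0,2,0, 1,-1,0,2,0, 1,-1,0,2,0, 1,-1,0,2,0, 1,-1,0,40,0, 1,-1,0,90,0, 1,-1,0,120,0, 1,-1,0,120,0]' 25
python3 - <<'E'
from h import *
s=snap('wrist','w17.png');w=cloud(s)
p=w[100:300,150:410].reshape(-1,3);p=p[~np.isnan(p[:,0])]
m=(p[:,2]>.078)&(p[:,2]<.0872)&(abs(p[:,1]-.0235)<.06)&(p[:,0]>.50)&(p[:,0]<.6);q=p[m]
A=np.c_[q[:,0]-.5385,q[:,1]-.0235,np.ones(len(q))];print(np.linalg.lstsq(A,q[:,2],rcond=None)[0])
print(manip.sense()['tcp_pos'])
E
```

```text
t: 20.55
tcp_pos: [0.5446, 0.0228, 0.2256]
tool_rot: [0.006, 0.705, -0.007, 0.709]
force: [0.0, -0.5, 0.2]
finger_gap: 1.001
[-1.16813614e-04 -5.95085938e-05  8.28902040e-02]
[0.54343028 0.02295372 0.22387375]
```

View pics/w17.png

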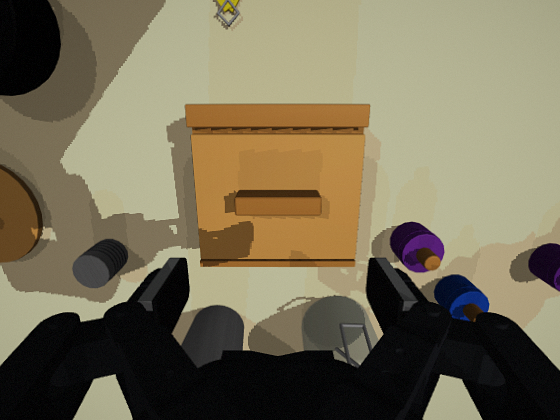

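```bash
python3 -m crank '[0.75,30,-50,-10,0, 0.75,60,-100,-20,0, 0.75,92,-160,-40,0, 0.75,92,-209,-60,0, 0.75,92,-209,-60,0, 0.75,92,-209,-60,0]' 40
python3 - <<'E'
from h import *
s=snap('wrist','w18.png');w=cloud(s)
c=(.6355,-.186)
m=(np.hypot(w[...,0]-c[0],w[...,1]-c[1])<.05)&(w[...,2]>.041)&(w[...,2]<.05);p=w[m];print(len(p),(p.min(0)+p.max(0))/2,p.mean(0),p.max(0)-p.min(0))
t=snap('top')
m=(w[...,2]>.1)&(w[...,0]>.65)
W=cloud(t);m=(W[...,2]>.135)&(W[...,2]<.16)&(W[...,0]>.68);p=W[m];print('shaker',p.min(0),p.max(0))
print(manip.sense()['tcp_pos'],manip.sense()['finger_gap'])
E
```

```text
t: 21.35
tcp_pos: [0.6339, -0.1853, 0.1612]
tool_rot: [0.008, 0.708, -0.006, 0.706]
force: [-0.7, 0.6, 0.1]
finger_gap: 0.747
2015 [ 0.63567538 -0.18482348  0.04396585] [ 0.63500239 -0.18483714  0.04479299] [0.04127579 0.04046653 0.00588464]
shaker [ 0.69269839 -0.1031703   0.1350054 ] [0.78931095 0.13610773 0.15619407]
[ 0.63471403 -0.18435484  0.16280361] 0.7498523646002103
```

View pics/w18.png

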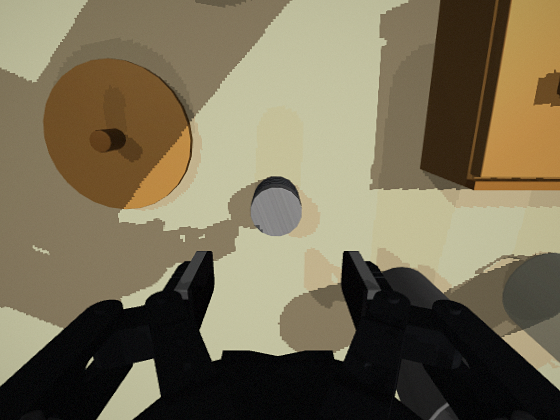

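```bash
python3 -m crank '[0.75,1,-0.5,-50,0, 0.75,1,-0.5,-100,0, 0.75,1,-0.5,-123,0, 0.75,1,-0.5,-123,0, 0.2,1,-0.5,-123,0, 0.2,1,-0.5,-123,0, 0.2,1,-0.5,-123,0, 0.2,1,-0.5,-123,0, 0.2,1,-0.5,-123,0]' 35
```

```text
t: 22.58
tcp_pos: [0.6376, -0.1867, 0.0424]
tool_rot: [0.006, 0.706, -0.007, 0.708]
force: [-0.4, 1.4, 6.9]
finger_gap: 0.479
```

```bash
python3 -m crank '[0.2,0,0,40,0, 0.2,0,0,90,0, 0.2,0,0,90,0]' 35
python3 - <<'E'
from h import *
s=snap('wrist','w19.png')
t=snap('top');W=cloud(t)
m=(np.hypot(W[...,0]-.386,W[...,1]+.254)<.08)&(W[...,2]>.055)&(W[...,2]<.068);p=W[m]
print(len(p),cv2.minEnclosingCircle((p[:,:2]*1000).astype(np.float32)))
print(manip.sense()['tcp_pos'],manip.sense()['finger_gap'])
E
```

```text
t: 22.95
tcp_pos: [0.6391, -0.188, 0.1353]
tool_rot: [0.005, 0.704, -0.008, 0.71]
force: [-0.2, -0.9, -1.0]
finger_gap: 0.48
160 ((373.84326171875, -278.78778076171875), 54.435028076171875)
[ 0.63607945 -0.18660859  0.13093717] 0.47863582036257285
```

View pics/w19.png

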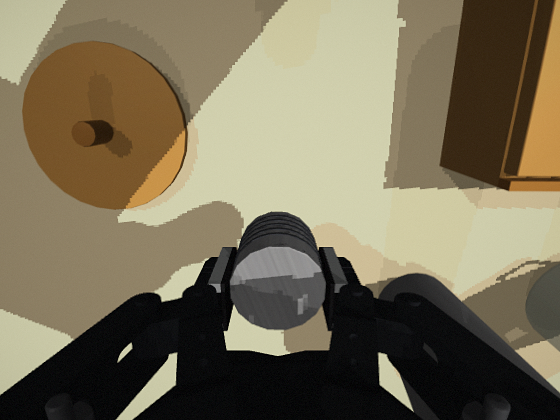

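```bash
python3 -m crank '[0.2,-40,-10,30,0, 0.2,-100,-25,30,0, 0.2,-160,-45,30,0, 0.2,-215,-60,30,0, 0.2,-250,-67,30,0, 0.2,-250,-67,30,0, 0.2,-250,-67,30,0]' 35
python3 - <<'E'
from h import *
s=snap('wrist','w20.png');W=cloud(s)
m=(np.hypot(W[...,0]-.386,W[...,1]+.254)<.08)&(W[...,2]>.056)&(W[...,2]<.068);p=W[m]
print(len(p),cv2.minEnclosingCircle((p[:,:2]*1000).astype(np.float32)))
print(manip.sense()['tcp_pos'],manip.sense()['finger_gap'])
E
```

```text
t: 23.92
tcp_pos: [0.3865, -0.2536, 0.1597]
tool_rot: [0.007, 0.707, -0.007, 0.707]
force: [0.5, 0.4, -1.3]
finger_gap: 0.483
3028 ((385.5207214355469, -253.0832977294922), 62.22079849243164)
[ 0.38698447 -0.25364031  0.1598249 ] 0.4838091552578618
```

View pics/w20.png

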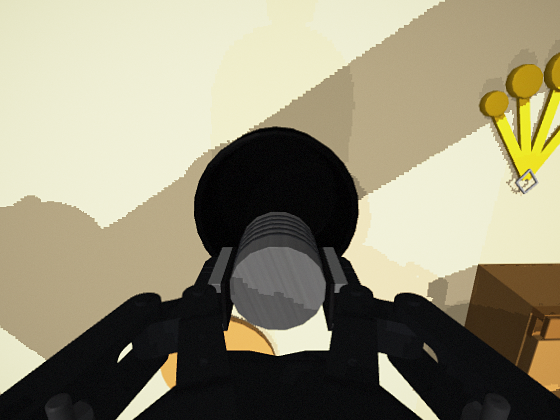

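```bash
python3 -m crank '[0.2,-1,0.5,-40,0, 0.2,-1,0.5,-80,0, 0.2,-1,0.5,-105,0, 0.2,-1,0.5,-111,0, 0.2,-1,0.5,-111,0, 0.65,-1,0.5,-111,0, 0.65,-1,0.5,-111,0, 0.65,-1,0.5,-60,0, 0.65,-1,0.5,0,0, 0.65,-1,0.5,0,0]' 35
python3 - <<'E'
from h import *
s=snap('wrist','w21.png');W=cloud(s)
m=(np.hypot(W[...,0]-.3855,W[...,1]+.253)<.035)&(W[...,2]>.04);p=W[m]
print(len(p),p.mean(0),p.min(0),p.max(0),cv2.minEnclosingCircle((p[:,:2]*1000).astype(np.float32)))
print(manip.sense()['tcp_pos'],manip.sense()['finger_gap'])
E
```

```text
t: 25.22
tcp_pos: [0.3874, -0.255, 0.1645]
tool_rot: [0.004, 0.704, -0.009, 0.71]
force: [-0.2, -0.8, -0.6]
finger_gap: 0.651
25600 [ 0.37407412 -0.25261016  0.20123366] [ 0.36376467 -0.2866641   0.04000448] [ 0.40474048 -0.21904403  0.23977169] ((380.4906921386719, -252.9237518310547), 34.020225524902344)
[ 0.38626181 -0.25395009  0.1625723 ] 0.6498177647946841
```

View pics/w21.png

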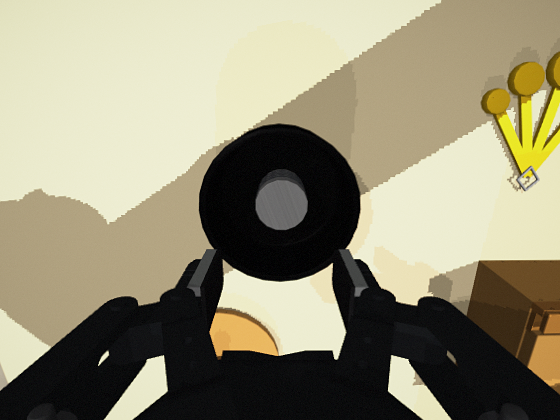

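```bash
python3 -m crank '[0.5,50,-20,10,0, 0.5,100,-40,10,0, 0.5,150,-60,0,0, 0.5,191,-69.5,-20,0, 0.5,191,-69.5,-20,0, 0.5,191,-69.5,-20,0]' 60
python3 - <<'E'
from h import *
s=snap('wrist','w22.png');W=cloud(s)
m=(np.hypot(W[...,0]-.576,W[...,1]+.323)<.03)&(W[...,2]>.034)&(W[...,2]<.045);p=W[m]
print(len(p),p.mean(0),cv2.minEnclosingCircle((p[:,:2]*1000).astype(np.float32)))
m=(np.hypot(W[...,0]-.576,W[...,1]+.323)<.075)&(W[...,2]>.009)&(W[...,2]<.017);p=W[m]
print(len(p),p.mean(0),cv2.minEnclosingCircle((p[:,:2]*1000).astype(np.float32)))
print(manip.sense()['tcp_pos'],manip.sense()['finger_gap'])
E
```

```text
t: 26.02
tcp_pos: [0.5748, -0.3214, 0.1384]
tool_rot: [0.008, 0.708, -0.006, 0.706]
force: [0.2, 0.3, 0.8]
finger_gap: 0.501
414 [ 0.57607254 -0.32102334  0.03750785] ((576.7965087890625, -321.0987243652344), 8.888574600219727)
16541 [ 0.57213177 -0.32089471  0.01186197] ((577.2931518554688, -321.1219787597656), 64.28050994873047)
[ 0.57474102 -0.32169751  0.13923688] 0.5022403983559639
```

View pics/w22.png

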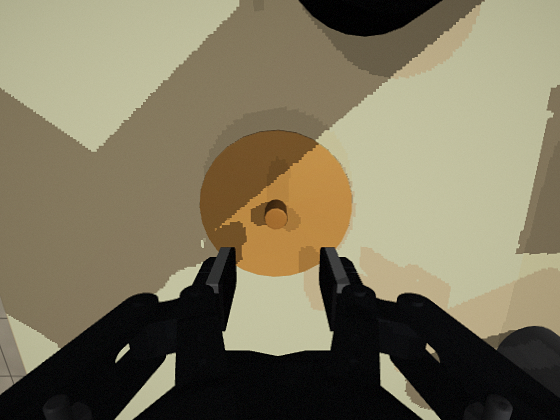

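```bash
python3 -m crank '[0.5,2,1,-50,0, 0.5,2,1,-85,0, 0.5,2,1,-95,0, 0.5,2,1,-95,0, 0,2,1,-95,0, 0,2,1,-95,0, 0,2,1,-95,0, 0,2,1,-95,0, 0,2,1,-95,0]' 60
python3 -m crank '[0,0,0,30,0, 0,0,0,80,0, 0,0,0,110,0, 0,-50,15,110,0, 0,-100,35,110,0, 0,-150,55,110,0, 0,-192,68,110,0, 0,-192,68,110,0, 0,-192,68,110,0]' 60
python3 - <<'E'
from h import *
s=snap('wrist','w23.png');W=cloud(s)
print(manip.sense()['tcp_pos'],manip.sense()['finger_gap'])
s=snap('side','s23.png')
cv2.imwrite('pics/s23c.png',cv2.resize(cv2.cvtColor(s['img'][190:330,160:320],cv2.COLOR_RGB2BGR),None,fx=4,fy=4,interpolation=cv2.INTER_CUBIC))
E
```

```text
t: 27.2
tcp_pos: [0.5793, -0.3224, 0.0475]
tool_rot: [0.006, 0.706, -0.007, 0.708]
force: [-1.0, 0.4, 6.5]
finger_gap: 0.178
t: 28.32
tcp_pos: [0.3873, -0.2546, 0.1559]
tool_rot: [0.006, 0.706, -0.008, 0.708]
force: [0.6, -0.7, -1.0]
finger_gap: 0.183
[ 0.3877172  -0.25485447  0.15585464] 0.18059630467194226
```

View pics/w23.png

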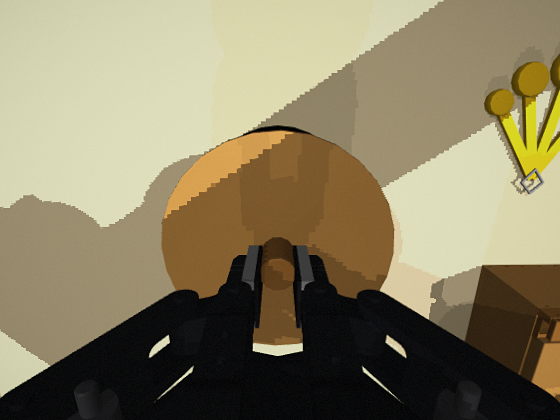

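View pics/s23c.png

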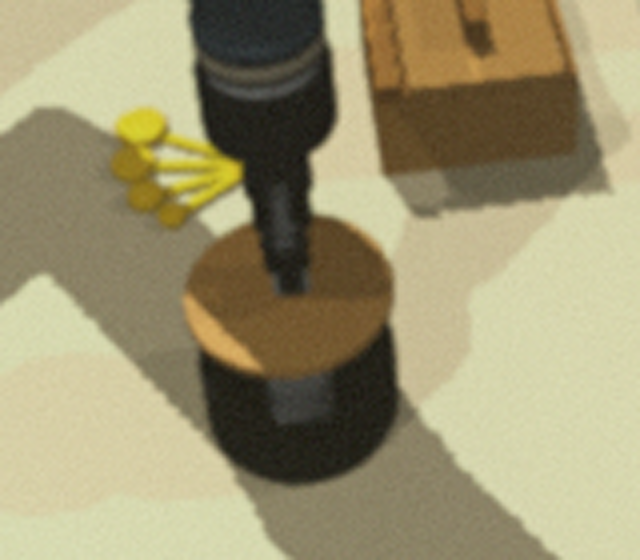

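```bash
python3 - <<'E'
from h import *
s=load('wrist');W=cloud(s)
m=np.zeros((420,560),bool);m[130:345,160:396]=1
m&=(np.hypot(W[...,0]-.387,W[...,1]+.254)<.075)&(W[...,2]>.11)&(W[...,2]<.132);p=W[m]
print(len(p),p.min(0),p.max(0),cv2.minEnclosingCircle((p[:,:2]*1000).astype(np.float32)))
q=p[p[:,0]<.37];A=np.c_[q[:,0]-.386,q[:,1]+.254,np.ones(len(q))];print(np.linalg.lstsq(A,q[:,2],rcond=None)[0])
E
```

```text
29711 [ 0.32126785 -0.317169    0.11250121] [ 0.4487368  -0.189475    0.13194392] ((385.1375732421875, -253.1741485595703), 64.03820037841797)
[ 0.00310709 -0.00021477  0.12039477]
```

```bash
python3 -m crank '[0,0,0,-20,0, 0,0,0,-38,0, 0,0,0,-46,0, 0,0,0,-49,0, 0,0,0,-50,0, 0,0,0,-50.5,0, 0,0,0,-50.5,0, 0.5,0,0,-50.5,0, 0.5,0,0,-50.5,0, 0.5,0,0,-50.5,0]' 60
python3 -m crank '[0.5,0,0,40,0, 0.5,0,0,90,0, 0.5,0,0,130,0, 0.5,0,0,130,0, 0.5,0,0,130,0]' 
python3 - <<'E'
from h import *
s=snap('wrist','w24.png');W=cloud(s)
m=(np.hypot(W[...,0]-.3855,W[...,1]+.2535)<.075)&(W[...,2]>.06)&(W[...,2]<.078);p=W[m]
print(len(p),cv2.minEnclosingCircle((p[:,:2]*1000).astype(np.float32)))
A=np.c_[p[:,0]-.386,p[:,1]+.254,np.ones(len(p))];print(np.linalg.lstsq(A,p[:,2],rcond=None)[0])
print(manip.sense()['tcp_pos'],manip.sense()['finger_gap'],manip.sense()['force'])
E
```

```text
t: 29.68
tcp_pos: [0.3863, -0.2536, 0.1049]
tool_rot: [0.007, 0.707, -0.007, 0.707]
force: [-0.1, -0.8, -0.2]
finger_gap: 0.503
t: 30.3
tcp_pos: [0.3858, -0.253, 0.2343]
tool_rot: [0.007, 0.707, -0.006, 0.707]
force: [0.6, -0.2, 0.8]
finger_gap: 0.499
13226 ((384.1463623046875, -252.0432586669922), 63.98879623413086)
[1.47287813e-04 3.20139375e-05 6.90124021e-02]
[ 0.38554284 -0.25280674  0.23376432] 0.4998522996704025 [ 0.50117243  0.23983869 -0.42980927]
```

View pics/w24.png

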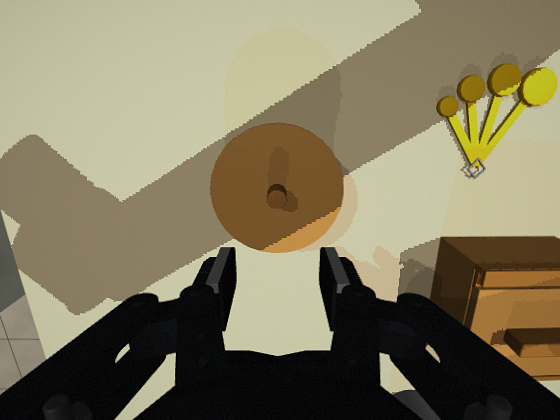

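```bash
python3 -m crank '[0.5,0,-60,20,0, 0.5,0,-120,30,0, 0.5,0,-170,30,0, 0.5,0,-200,30,0, 0.5,0,-200,30,0, 0.5,0,-200,30,0]' 
python3 - <<'E'
from h import *
s=snap('top','t25.png');snap('side','s25.png');W=cloud(s)
m=(np.hypot(W[...,0]-.3855,W[...,1]+.2535)<.075)&(W[...,2]>.06)&(W[...,2]<.078);p=W[m]
print(len(p),cv2.minEnclosingCircle((p[:,:2]*1000).astype(np.float32)))
m=(abs(W[...,0]-.545)<.04)&(abs(W[...,1]-.023)<.06)&(W[...,2]>.075)&(W[...,2]<.09);p=W[m]
A=np.c_[p[:,0]-.5385,p[:,1]-.023,np.ones(len(p))];print(np.linalg.lstsq(A,p[:,2],rcond=None)[0])
E
```

```text
t: 31.1
tcp_pos: [0.3857, -0.4519, 0.263]
tool_rot: [0.008, 0.708, -0.005, 0.706]
force: [0.5, 0.6, -0.2]
finger_gap: 0.5
1030 ((391.9532470703125, -249.89720153808594), 62.62146759033203)
[ 0.00202541 -0.0004359   0.08456095]
```

View pics/t25.png

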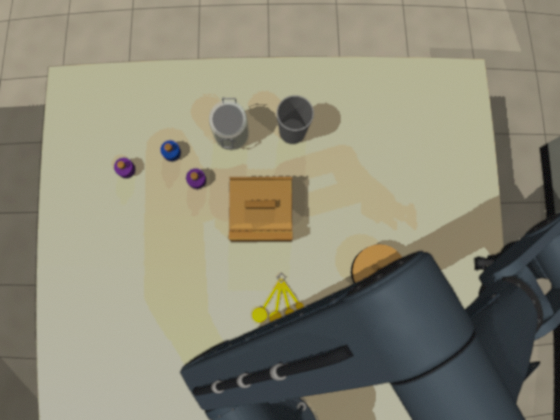

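View pics/s25.png

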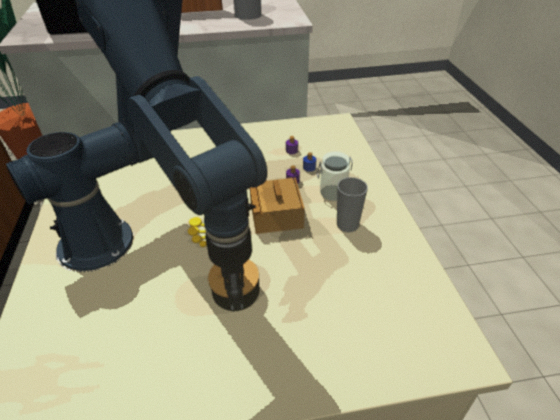

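```bash
python3 -c "
from station import workorder;print(workorder.sign_off())"
```

```text
the job is handed in; nothing more can be done
None
```

The job is done and handed in at about 31 s of the 210 s. All parts ended up where you asked.

- **Tins:** two white tins were present, and both stand upright in the bamboo box. I left the blue one and the two purple ones alone.
- **Box lid:** I hooked the tongue under the lip at about 6° of tilt and swung the other end down behind the fence. The last close wrist view put the lid's slope at under 0.01° and its underside about 71 mm up, where the rim is 72 mm.
- **Infuser and cover:** the infuser stands upright in the dish and the cover sits on top. The wrist view showed the cover's top at 69 mm (seated should be 70), level to about 0.01°. Its centre was about 2 mm from the dish's centre, which is about the calibration error.
- **Jar, shaker and spoons:** I did not touch them. The final pictures show the jar and shaker in place, and the part of the spoons in view also in place.

**One disagreement:** in the final top view the arm covered part of the cover, so the circle fitted there was off by about 7 mm. I went by the unobstructed wrist reading instead. The same top view read the lid as 0.1° off level and its top about 1.5 mm higher, which fits its coarser depth readings.

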